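# Put a single-cup steel coffee dripper together on its saucer

### The arm

A 7-joint arm with a two-finger parallel gripper is mounted at the origin on the work surface. World frame = base frame: x ahead of the robot, y to its left, z up, the work surface at z = 0. Lengths are in m, angles in rad, forces in N, time in s.
With the tool pointing down it reaches from about 0.425 to 0.875 m from the base axis. Payload 4.7 kg.
Tool frame: the origin (TCP) lies at the very end of the fingers, on their centre line; the grasp point (between the pads) lies ctrl.pinch_z behind it (ctrl.pinch_z is the distance from the TCP to the grasp point, in m); x points along the fingers, y is the direction in which the jaws open and shut, and the axes are right-handed (so a half turn about x gives the same grasp; the last joint's range is limited). The gripper opens to 87 mm and grips with 3 to 60 N. Pads are 19 mm wide; open, the fingers measure 117 mm over their backs; the gripper's body (75 mm by 190 mm) begins 51 mm behind the grasp point.
Start: joints at [1.296, 0.321, -0.07, 1.45, 0.023, 1.371, -0.057], TCP at [0.185, -0.623, 0.223] pointing down, gripper open.
Joint ranges: [-2.86, 2.86], [-0.3, 2.09], [-1.38, 1.24], [0.06, 2.45], [-1.56, 4.7], [0.09, 2.05], [-2.69, 2.69]. Speed limits (rad/s): [2.57, 2.57, 3.14, 3.14, 3.14, 3.14, 3.14].

### API

Orientations are given as a rotation vector (axis times angle).
In Python, from bench import get_state, get_image, camera_info, order, ctrl gives the robot as it stands.
- The arm moves only by the tool jog_arm, never from a script. Its arguments are lists of equal length, an entry for each row: "claw": the finger opening in mm, from 0 to 87; "xyz": the shift along the tool's x, y, z in mm, a list of three; "roll": the turn about the tool's x in degrees. In form: {"claw": [claw, ...], "xyz": [[tx, ty, tz], ...], "roll": [roll, ...]}. A call has 1 to 5 rows; each row is the pose to reach, as a shift and turn from the pose measured when the call began, along the tool's axes at that moment; what a row does not reach only later rows make up. A row lasts 1/10 s, in which the tool goes at most 50 mm and 8.59 degrees, less where a joint would pass 70% of its speed; a pose out of reach is approached as far as the arm can. A call with a gripper value outside its range is refused whole. The fingers move at their own pace and stop on an object; "force" is the grip in N (left out, the last holds). Time passes only in rows, so rows that repeat a pose let the fingers close. It gives the time, the measured TCP pose, the force and the opening at its end, in the units of the state.
- get_state(): the state, without advancing time (a new reading comes with each control period).
- get_image(name): name is "scene" or "side" or "wrist"; returns (picture, depth): 480x640x3 uint8, red, green, blue; 480x640 float32, m along the optical axis (not along the pixel's ray), 0 where there is no reading.
- camera_info(name): a dict with "intrinsics" (3x3 intrinsics, pixels), "rvec" (rotation vector, rad) and "tvec" (3), from world to camera coordinates, as OpenCV has them; the wrist camera has in their place "tool_from_camera" (4x4, takes a point from camera to tool coordinates, whose origin is the TCP and whose axes are the tool frame's). Camera axes: x right, y down, z forward; pixel columns grow to the right and rows downward; lengths in m; the calibration is good to about 2 mm. A picture is of the moment at which its call begins: read the wrist's pose just before it. camera_info takes no time and is no camera call.
- order.close_job(): hands the job in, once; it reports no verdict.
The state is a dict: "time": time; "joint_positions": joint angles; "qd": joint speeds; "joint_torque": joint torques, N m; "position": TCP position; "tool_rot": TCP orientation; "ft_force": force on the tool from outside, world axes, zero at the start; "torque": the same for the moment, N m; "grip_width": opening from 0.0 (shut) to 1.0 (fully open).
Only numpy, scipy, OpenCV 4.12 (cv2) and the standard library are available. Lean on these libraries where they do the work, as an engineer would, in place of code of your own. Each camera call takes 0.05 s, during which the arm holds its last target. There are 200 camera calls.

### The job

Set out a one-cup drip coffee ready for the next guest, building it up on the white saucer one piece at a time from the bottom: stand the empty glass in the middle of the saucer, set the steel drip filter squarely on the glass with its foot in the mouth, lower the press screen into the filter until it lies flat on the bottom, and close the filter with its lid. Set each piece down without dropping it and let go before you fetch the next. Leave the saucer where it is, and do not disturb the black cup, the milk jug or the bean jar.

Things in the scene. Friction and masses are not known exactly. Their poses are not given: they have to be found in the camera images.
- saucer: White ceramic saucer, loose, 132 mm across and 16 mm high, with a flat floor at least 80 mm across, 6 mm above the counter; it stays where it is and is the place for the glass. Origin: centre of its underside; z up.
- glass: Clear straight-sided coffee glass, standing upright and empty: 62 mm outside diameter, 85 mm high, wall 3 mm (mouth 56 mm across), base 6 mm thick, about 200 g. Gripped round its outside from above, on the upper half. Origin: centre of its underside; z up.
- filter: Steel drip filter, upright: open round chamber, 60 mm outside, 56 mm inside, on a flat brim 92 mm across, with a foot below it (44 mm across, 5 mm deep) that goes into the glass's mouth. Above the origin (centre of the foot's underside): brim's underside 5 mm, inner floor 7, rim 45. On the glass its origin is 80 mm above the glass's. Grip it round the chamber from above. 100 g. z up.
- press: Steel press screen: perforated disc 50 mm across, 6 mm thick, lower edge bevelled, with an upright loop to hold it by: 9 mm thick along its own x, 26 mm wide along y, top 56 mm above the origin, its top 12 mm solid. In the filter it has 3 mm play all round, its origin is 7 mm above the filter's and the loop stands 18 mm out of the rim. 50 g. Origin: centre of the underside; z up.
- lid: Steel filter lid, right way up: stepped cap 71 mm across; its skirt (66 mm inside, 8 mm deep) goes over the filter's rim; raised crown 57 mm across, top 31 mm above the origin, clears the press's loop; black round knob, 18 mm across, from 34 to 53 mm. Seated, its origin is 37 mm above the filter's. 70 g. Origin: centre of the skirt's lower edge; z up.
- cup: Bystander: black espresso cup with a handle, 76 mm across, 56 mm high, the handle reaching 75 mm from the centre. Origin: centre of its underside.
- jug: Bystander: steel milk jug, 80 mm across, 100 mm high, its handle reaching 74 mm from the centre along its own y. Origin: centre of its underside.
- jar: Bystander: large closed glass jar of coffee beans, 110 mm across, 178 mm high. Origin: centre of its underside.
Not all that is in view belongs to the job. Leave any brown or yellow look-alike of the filter alone.

How it is judged:
On the way, in this order (a step that is already met when the one before it is completed fails the run):
1. the glass stands in the middle of the saucer, let go (horizontal distance between glass and saucer below 0.01 m and z of glass in the frame of saucer between 0.003 and 0.009 m and angle between glass's own z axis and vertical below 0.07 rad and contact force between the fingers and glass below 0.2 N and linear speed of glass below 0.02 m/s), for 0.2 s.
2. the filter sits squarely on the glass, let go (all of step 1 and horizontal distance between filter and glass below 0.009 m and z of filter in the frame of glass between 0.077 and 0.083 m and angle between filter's own z axis and vertical below 0.07 rad and contact force between the fingers and filter below 0.2 N and linear speed of filter below 0.02 m/s), for 0.2 s.
3. the press screen lies flat on the filter's floor, let go (all of step 2 and horizontal distance between press and filter below 0.006 m and z of press in the frame of filter between 0.004 and 0.01 m and angle between press's own z axis and vertical below 0.07 rad and contact force between the fingers and press below 0.2 N and linear speed of press below 0.02 m/s), for 0.2 s.
4. the lid is seated on the filter, let go (all of step 3 and horizontal distance between lid and filter below 0.006 m and z of lid in the frame of filter between 0.034 and 0.04 m and angle between lid's own z axis and vertical below 0.07 rad and contact force between the fingers and lid below 0.2 N and linear speed of lid below 0.02 m/s), for 0.2 s.
At the end, for the whole second after the job is handed in: Glass on the saucer's floor within 10 mm of its centre; filter's brim on the glass's rim, within 9 mm; press on the filter's floor and lid on its rim, both within 6 mm of the filter's axis; heights within 3 mm, all upright within 4 degrees, released, at rest (all of step 4); the robot touches nothing.
It fails at once if a piece of the set is dropped or knocked over: faster than 0.6 m/s out of the fingers (a fall of about 2 cm) ((contact force between the fingers and glass below 0.05 N and linear speed of glass above 0.6 m/s) or (contact force between the fingers and filter below 0.05 N and linear speed of filter above 0.6 m/s) or (contact force between the fingers and press below 0.05 N and linear speed of press above 0.6 m/s) or (contact force between the fingers and lid below 0.05 N and linear speed of lid above 0.6 m/s)).
It fails at once if the saucer is disturbed: moved more than 30 mm or tipped (distance of saucer from where it was at the start of the episode above 0.03 m or angle between saucer's own z axis and vertical above 0.3 rad).
It fails at once if the black cup is disturbed: moved more than 25 mm or tipped (distance of cup from where it was at the start of the episode above 0.025 m or angle between cup's own z axis and vertical above 0.3 rad).
It fails at once if the milk jug is disturbed: moved more than 25 mm or tipped (distance of jug from where it was at the start of the episode above 0.025 m or angle between jug's own z axis and vertical above 0.3 rad).
It fails at once if the bean jar is disturbed: moved more than 25 mm or tipped (distance of jar from where it was at the start of the episode above 0.025 m or angle between jar's own z axis and vertical above 0.3 rad).
It also fails if it takes over 122 s, if anything falls off the work surface, if the arm or the gripper's body presses on something with over 40 N, if the wrist force passes 120 N, or if a joint passes its speed limit or range.

## Working session

There is one attempt and no reset: what is moved stays moved. The work goes in short steps, Python scripts to look and compute and a tool call to move; the robot and the scene stay as the last step left them, time stands still between calls to the robot, and variables do not carry over. Pictures are saved under pics/ and viewed, about 12 in all and at most 16, crops included, and the job is handed in when it is done.

Besides the shell and the picture viewer there is one more tool, called after "Call:" as name(argument=value, ...) on one line, values as JSON. jog_arm: Moves the arm, as the interface text tells. Its arguments: {"type":"object","properties":{"claw":{"type":"array"},"xyz":{"type":"array"},"roll":{"type":"array"},"force":{"type":"number"}},"required":["claw","xyz","roll"]}

```bash
ls; mkdir -p pics; python3 - <<'E'
from bench import *
import cv2
s=get_state();print(s, ctrl.pinch_z)
for n in("scene","side"):
    p,d=get_image(n);cv2.imwrite(f"pics/{n}0.png",p[:,:,::-1]);c=camera_info(n);print(n,c)
print(camera_info("wrist"))
E
```

```text
pics
{'time': 0.0, 'joint_positions': array([ 1.29612724,  0.32177621, -0.07009222,  1.45171257,  0.02262282,
        1.37078817, -0.05692391]), 'qd': array([-0.00143068, -0.00038545, -0.00176971, -0.00125161, -0.00134814,
        0.00069386, -0.00170574]), 'joint_torque': array([-6.21892536e-05, -4.91287315e+01, -4.04046820e-01, -3.12527740e+01,
       -6.38960791e-02,  4.39319573e-02,  1.97041736e-04]), 'position': array([ 0.18488866, -0.62255808,  0.22147311]), 'tool_rot': array([ 2.06678434,  0.30252141, -2.06760282]), 'ft_force': array([ 0.02108829,  1.41506707, -0.24058779]), 'torque': array([0.02265789, 0.02993858, 0.05493479]), 'grip_width': 1.0067363355737176} 0.0187
scene {'intrinsics': array([[489.64795942,   0.        , 323.47660028],
       [  0.        , 489.64795942, 237.39079432],
       [  0.        ,   0.        ,   1.        ]]), 'rvec': array([ 2.12346256,  0.73956564, -0.38899538]), 'tvec': array([-0.48760673, -0.22008705,  1.52903986])}
side {'intrinsics': array([[465.77780134,   0.        , 315.36922409],
       [  0.        , 465.77780134, 237.06399957],
       [  0.        ,   0.        ,   1.        ]]), 'rvec': array([ 0.48477503, -2.71523438,  1.17119164]), 'tvec': array([0.57641856, 0.17186989, 1.21682788])}
{'intrinsics': array([[416.13476049,   0.        , 317.44468654],
       [  0.        , 416.13476049, 237.77954091],
       [  0.        ,   0.        ,   1.        ]]), 'tool_from_camera': array([[ 1.29421360e-04, -3.05434218e-01,  9.52213170e-01,
        -1.61419236e-01],
       [ 9.99999984e-01, -8.06497775e-05, -1.61785790e-04,
        -3.89532714e-04],
       [ 1.26210696e-04,  9.52213176e-01,  3.05434202e-01,
        -8.51836590e-02],
       [ 0.00000000e+00,  0.00000000e+00,  0.00000000e+00,
         1.00000000e+00]])}
```

View pics/scene0.png

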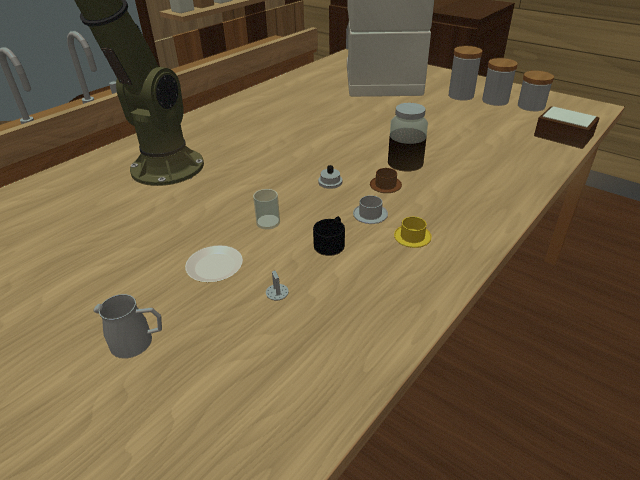

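View pics/side0.png

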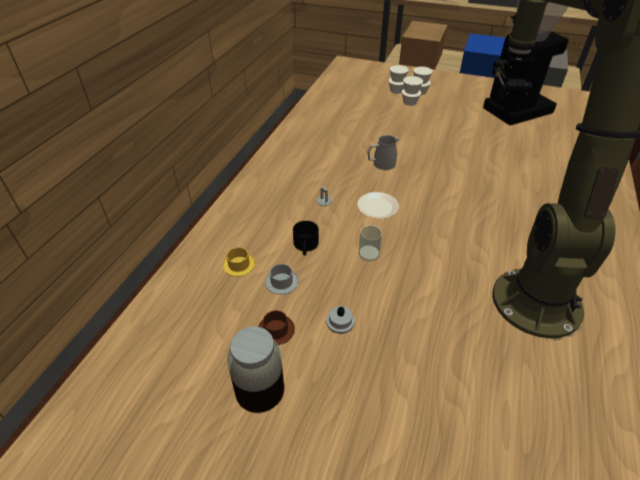

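The scene picture shows three filter look-alikes: grey (370,209), brown (386,181) and yellow (413,232). The grey one fits "steel". The saucer is at (214,264), glass (267,210), press (277,290), lid (330,178), cup (329,237), jug (127,328) and jar (407,140). The side view agrees. I'll enlarge both.

```bash
python3 - <<'E'
import cv2
a=cv2.imread("pics/scene0.png")[150:310,180:440];cv2.imwrite("pics/scene1.png",cv2.resize(a,None,fx=3,fy=3,interpolation=cv2.INTER_CUBIC))
a=cv2.imread("pics/side0.png")[180:345,220:410];cv2.imwrite("pics/side1.png",cv2.resize(a,None,fx=3.5,fy=3.5,interpolation=cv2.INTER_CUBIC))
E
```

```text
(no output)
```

View pics/scene1.png

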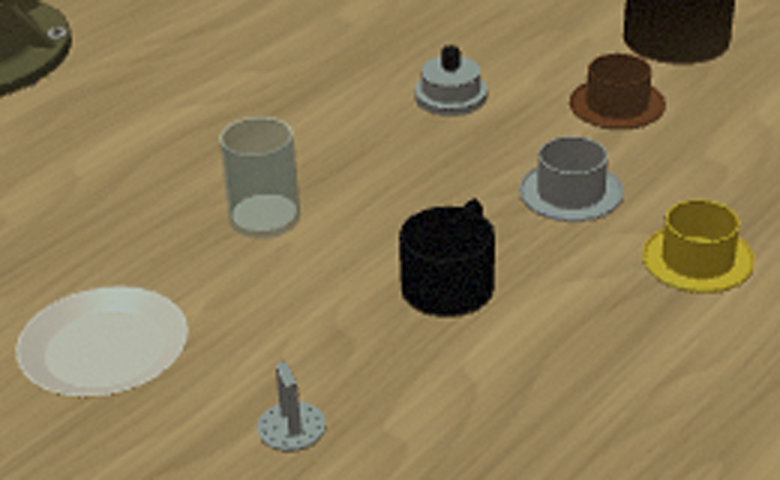

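View pics/side1.png

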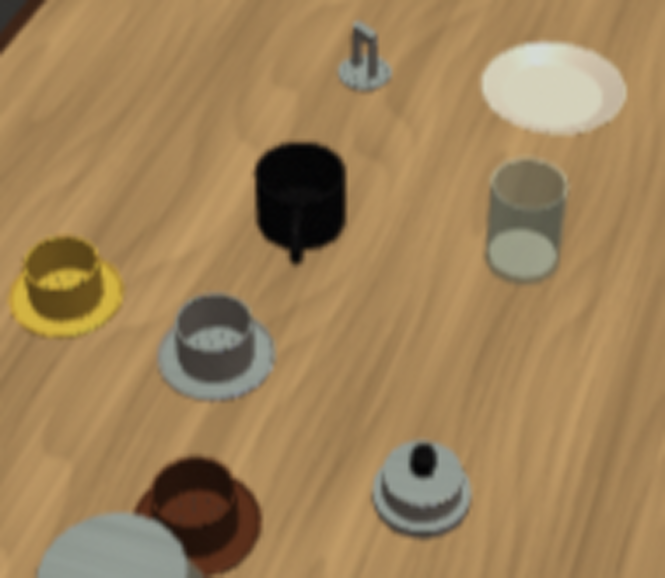

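The crops confirm it: the steel-grey filter is at scene-crop (573,180) and side-crop (215,345), and the brown and yellow ones are decoys. Next I'll work out the positions.

```bash
cat > h.py <<'E'
import numpy as np, cv2
from bench import *
from scipy.spatial.transform import Rotation as R
def ray(n,uv):
    c=camera_info(n); K=c["intrinsics"]
    r=np.linalg.inv(K)@np.array([uv[0],uv[1],1.])
    if n=="wrist":
        s=get_state(); T=c["tool_from_camera"]; Rw=R.from_rotvec(s["tool_rot"]).as_matrix()
        return Rw@T[:3,3]+s["position"], Rw@T[:3,:3]@r
    Rm=cv2.Rodrigues(c["rvec"])[0]
    return -Rm.T@c["tvec"], Rm.T@r
def hit(n,uv,z):
    o,d=ray(n,uv); return o+d*(z-o[2])/d[2]
E
python3 - <<'E'
from h import *
np.set_printoptions(precision=4,suppress=True)
S=lambda u,v:(180+(u-1)/3,150+(v-1)/3); D=lambda u,v:(220+(u-1.2)/3.5,180+(v-1.2)/3.5)
P=dict(saucer=((102,341),(554,87),.016),glass=((257,136),(528,186),.085),filt=((573,157),(215,322),.045),brim=((572,190),(216,352),.007),
knob=((451,58),(423,460),.0435),disc=((292,426),(364,73),.006),looptop=((286,367),(364,31),.056),lt1=((279,366),(354,25),.056),lt2=((294,376),(375,36),.056),cup=((447,235),(301,172),.056),handle=((475,210),(296,255),.035))
for k,(a,b,z) in P.items(): print(k,hit("scene",S(*a),z)[:2],hit("side",D(*b),z)[:2])
print("jug",hit("scene",(120,307),.1),hit("side",(387,142),.1),"jughandle",hit("scene",(155,318),.06))
print("jar",hit("scene",(410,111),.178),hit("side",(251,340),.178))
s=get_state();print(R.from_rotvec(s["tool_rot"]).as_matrix())
E
```

```text
saucer [ 0.4898 -0.2331] [ 0.4877 -0.2323]
glass [ 0.46   -0.0239] [ 0.4593 -0.0214]
filt [0.6543 0.1615] [0.6509 0.1648]
brim [0.6519 0.1662] [0.6534 0.1623]
knob [0.4613 0.2359] [0.4618 0.2338]
disc [ 0.6622 -0.205 ] [ 0.6617 -0.2039]
looptop [ 0.6565 -0.1998] [ 0.6616 -0.2026]
lt1 [ 0.6518 -0.202 ] [ 0.6732 -0.2079]
lt2 [ 0.6675 -0.2033] [ 0.6497 -0.199 ]
cup [ 0.6484 -0.0061] [ 0.6463 -0.0047]
handle [0.6269 0.0582] [0.623  0.0675]
jug [ 0.5348 -0.4809  0.1   ] [ 0.5258 -0.47    0.1   ] jughandle [ 0.5702 -0.4402  0.06  ]
jar [0.5851 0.4504 0.178 ] [0.5784 0.4638 0.178 ]
[[-0.0006  0.2848 -0.9586]
 [ 0.0016 -0.9586 -0.2848]
 [-1.     -0.0017  0.0001]]
```

```bash
cat >> h.py <<'E'
import sys
def shift(t,jaw=None):
    s=get_state(); M=R.from_rotvec(s["tool_rot"]).as_matrix()
    v=M.T@(np.array(t)-s["position"])*1000
    a=np.degrees(np.arctan2(M[1,1],M[0,1]))
    r=0 if jaw is None else (a-jaw+90)%180-90
    print("pos",s["position"].round(4),"shift mm",v.round(1),"roll",round(r,1),"jaw",round(a,1),"t",round(s["time"],2))
E
python3 - <<'E'
from h import *
shift((.40,-.40,.22)); shift((.46,-.0225,.2))
S=lambda u,v:(180+(u-1)/3,150+(v-1)/3)
print(hit("scene",S(619,70),.045),hit("scene",S(702,220),.045))
E
```

```text
pos [ 0.1849 -0.6226  0.2216] shift mm [   1.8 -152.2 -269.6] roll 0 jaw -73.5 t 0.1
pos [ 0.1849 -0.6226  0.2216] shift mm [  22.4 -496.9 -434.6] roll 0 jaw -73.5 t 0.1
[0.60359197 0.31166554 0.045     ] [0.7900936  0.14790749 0.045     ]
```

Call:
jog_arm(claw=[87, 87, 87, 87, 87], xyz=[[0, -152, -270], [0, -152, -270], [0, -152, -270], [0, -152, -270], [0, -152, -270]], roll=[0, 0, 0, 0, 0], force=15)

```text
time: 0.6
position: [0.3597, -0.4414, 0.2216]
tool_rot: [2.067, 0.303, -2.068]
ft_force: [0.6, -0.5, -0.5]
grip_width: 1.0
```

Call:
jog_arm(claw=[87, 87, 87, 87, 87], xyz=[[0, -373, -215], [0, -373, -215], [0, -373, -215], [0, -373, -215], [0, -373, -215]], roll=[0, 0, 0, 0, 0])

```text
time: 1.1
position: [0.4169, -0.198, 0.2219]
tool_rot: [2.066, 0.302, -2.068]
ft_force: [0.2, 0.7, -0.4]
grip_width: 0.999
```

Call:
jog_arm(claw=[87, 87, 87, 87, 87], xyz=[[0, -160, -92], [20, -160, -92], [20, -160, -92], [20, -160, -92], [20, -160, -92]], roll=[0, 0, 0, 0, 0])

```text
time: 1.6
position: [0.4595, -0.012, 0.2015]
tool_rot: [2.061, 0.314, -2.064]
ft_force: [0.2, -0.4, 1.0]
grip_width: 0.999
```

```bash
python3 - <<'E'
from h import *
shift((.46,-.0225,.05))
p,d=get_image("wrist");cv2.imwrite("pics/w1.png",p[:,:,::-1])
E
```

```text
pos [ 0.4595 -0.012   0.2015] shift mm [151.5  10.8   2.5] roll 0 jaw -72.9 t 1.6
```

View pics/w1.png

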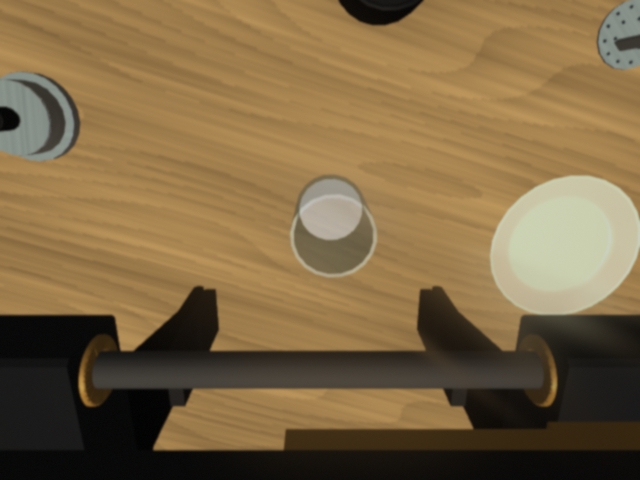

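The wrist view shows the glass rim centred at (334,235), its base at (331,209), the saucer rim at (566,245) and the fingers level.

```bash
python3 - <<'E'
from h import *
print(hit("wrist",(334,235),.085),hit("wrist",(331,209),.003), hit("wrist",(566,245),.016))
t=hit("wrist",(334,235),.085)
shift((t[0],t[1],.052))
shift((.4596,-.0225,.052))
E
```

```text
[ 0.46041234 -0.02659938  0.085     ] [ 0.45894672 -0.02729576  0.003     ] [ 0.49096565 -0.23347464  0.016     ]
pos [ 0.4593 -0.0156  0.2017] shift mm [149.7  11.2   1.9] roll 0 jaw -73.1 t 1.65
pos [ 0.4593 -0.0156  0.2017] shift mm [149.7   7.1   1.5] roll 0 jaw -73.1 t 1.65
```

Call:
jog_arm(claw=[87, 87, 87, 87, 87], xyz=[[0, 8, 2], [40, 8, 2], [90, 8, 2], [90, 8, 2], [90, 8, 2]], roll=[0, 0, 0, 0, 0])

```text
time: 2.15
position: [0.4591, -0.0251, 0.1119]
tool_rot: [2.062, 0.307, -2.069]
ft_force: [0.7, -0.1, 0.0]
grip_width: 1.001
```

```bash
python3 - <<'E'
from h import *
shift((.4602,-.0232,.052))
p,d=get_image("wrist");cv2.imwrite("pics/w2.png",p[:,:,::-1])
E
```

```text
pos [ 0.4591 -0.0251  0.1119] shift mm [59.9 -1.3 -1.7] roll 0 jaw -73.3 t 2.15
```

View pics/w2.png

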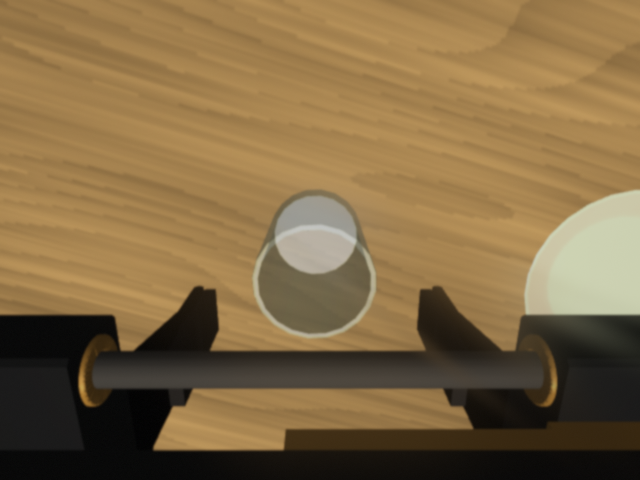

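The glass is centred between the fingers (rim centre (314,281), finger midline 318). I'll go down and grip.

Call:
jog_arm(claw=[87, 87, 87, 87, 87], xyz=[[20, -1, -2], [40, -1, -2], [60, -1, -2], [60, -1, -2], [60, -1, -2]], roll=[0, 0, 0, 0, 0])

```text
time: 2.7
position: [0.4639, -0.0237, 0.0553]
tool_rot: [2.068, 0.305, -2.062]
ft_force: [1.0, -0.3, -0.1]
grip_width: 0.998
```

Call:
jog_arm(claw=[50, 50, 50, 50, 50], xyz=[[0, 0, 0], [0, 0, 0], [0, 0, 0], [0, 0, 0], [0, 0, 0]], roll=[0, 0, 0, 0, 0], force=15)

```text
time: 3.2
position: [0.464, -0.0235, 0.0557]
tool_rot: [2.068, 0.305, -2.062]
ft_force: [-0.9, 0.7, 4.1]
grip_width: 0.704
```

Call:
jog_arm(claw=[50, 50, 50, 50, 50], xyz=[[-20, 0, 0], [-45, 0, 0], [-70, 0, 0], [-70, 0, 0], [-70, 0, 0]], roll=[0, 0, 0, 0, 0])

```text
time: 3.7
position: [0.4636, -0.0237, 0.1253]
tool_rot: [2.068, 0.304, -2.062]
ft_force: [-0.2, -0.1, -2.7]
grip_width: 0.704
```

```bash
python3 - <<'E'
from h import *
shift((.4930,-.232,.12)); print(get_state()["grip_width"]*87,get_state()["ft_force"])
p,d=get_image("wrist");cv2.imwrite("pics/w3.png",p[:,:,::-1])
E
```

```text
pos [ 0.4636 -0.0237  0.1253] shift mm [  5.2 207.9  31.8] roll 0 jaw -73.3 t 3.7
61.22407089014344 [-0.17587302 -0.08953767 -2.66347986]
```

View pics/w3.png

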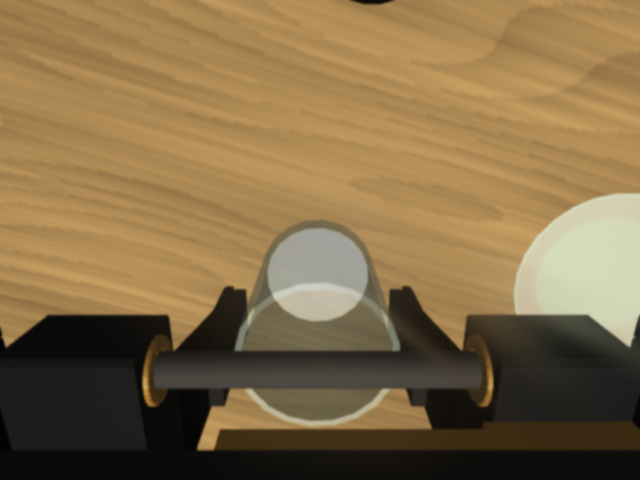

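The glass is held upright, with its rim centre at (319,354) and its base at (318,272).

```bash
python3 - <<'E'
from h import *
s=get_state()["position"]
a=hit("wrist",(319,354),.1546);b=hit("wrist",(317.5,272),.0746);print(a-s,b-s)
E
```

```text
[-0.00135025 -0.00059281  0.03001049] [-0.00228911 -0.0002266  -0.04998951]
```

Call:
jog_arm(claw=[50, 50, 50, 50, 50], xyz=[[0, 40, 6], [0, 90, 14], [0, 140, 21], [0, 190, 29], [0, 208, 32]], roll=[0, 0, 0, 0, 0])

```text
time: 4.25
position: [0.4903, -0.2379, 0.1221]
tool_rot: [2.067, 0.298, -2.071]
ft_force: [0.3, 0.5, 0.3]
grip_width: 0.703
```

Call:
jog_arm(claw=[50, 50, 50], xyz=[[0, 2, 0], [0, 2, 0], [0, 2, 0]], roll=[0, 0, 0])

```text
time: 4.55
position: [0.4906, -0.2371, 0.1212]
tool_rot: [2.065, 0.303, -2.071]
ft_force: [-0.5, -0.2, -0.9]
grip_width: 0.703
```

```bash
python3 - <<'E'
from h import *
shift((.4930,-.232,.0617))
p,d=get_image("wrist");cv2.imwrite("pics/w4.png",p[:,:,::-1])
E
```

```text
pos [ 0.4906 -0.2371  0.1212] shift mm [59.5 -4.  -3.9] roll 0 jaw -73.5 t 4.55
```

View pics/w4.png

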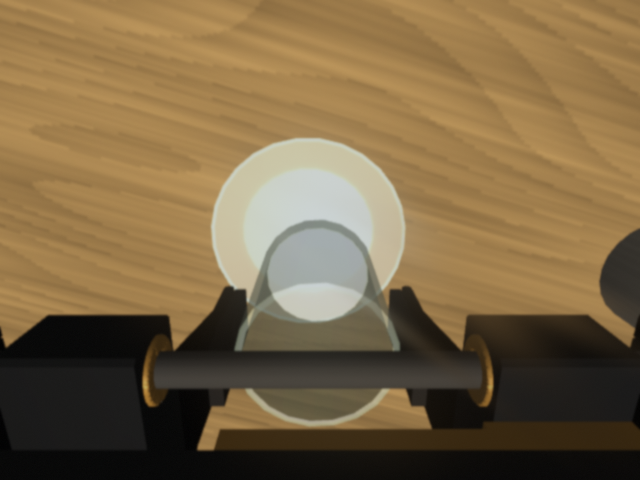

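```bash
python3 - <<'E'
from h import *
c=hit("wrist",(308,231),.016);print(c)
shift((c[0]+.002,c[1]+.0005,.063))
E
```

```text
[ 0.49278612 -0.22919161  0.016     ]
pos [ 0.4909 -0.2371  0.1216] shift mm [58.6 -6.8 -6.3] roll 0 jaw -73.4 t 4.6
```

Call:
jog_arm(claw=[50, 50, 50, 50, 50], xyz=[[10, -6, -5], [30, -6, -5], [50, -6, -5], [54, -6, -5], [54, -6, -5]], roll=[0, 0, 0, 0, 0])

```text
time: 5.1
position: [0.4935, -0.2281, 0.0669]
tool_rot: [2.063, 0.307, -2.071]
ft_force: [-1.0, 0.2, -2.2]
grip_width: 0.708
```

```bash
python3 - <<'E'
from h import *
shift((.4932,-.230,.0617))
E
```

```text
pos [ 0.4935 -0.2281  0.0669] shift mm [5.2 1.8 0.8] roll 0 jaw -73.3 t 5.1
```

Call:
jog_arm(claw=[50, 50, 50, 50, 50], xyz=[[2, 2, 0], [4, 2, 0], [6, 2, 0], [6, 2, 0], [6, 2, 0]], roll=[0, 0, 0, 0, 0])

```text
time: 5.6
position: [0.4944, -0.2302, 0.0617]
tool_rot: [2.063, 0.306, -2.07]
ft_force: [-1.4, 0.2, 4.2]
grip_width: 0.702
```

The upward force shows contact, so I'm releasing.

Call:
jog_arm(claw=[66, 72, 87, 87, 87], xyz=[[0, 0, 0], [0, 0, 0], [0, 0, 0], [0, 0, 0], [0, 0, 0]], roll=[0, 0, 0, 0, 0])

```text
time: 6.1
position: [0.4944, -0.2303, 0.0616]
tool_rot: [2.063, 0.306, -2.07]
ft_force: [0.6, -0.7, -0.0]
grip_width: 0.974
```

Call:
jog_arm(claw=[87, 87, 87, 87, 87], xyz=[[-15, 0, 0], [-50, 0, 0], [-100, 0, 0], [-150, 0, 0], [-190, 0, 0]], roll=[0, 0, 0, 0, 0])

```text
time: 6.6
position: [0.4957, -0.2307, 0.2561]
tool_rot: [2.065, 0.303, -2.066]
ft_force: [1.0, -0.9, -1.1]
grip_width: 1.003
```

```bash
python3 - <<'E'
from h import *
shift((.653,.163,.25))
p,d=get_image("wrist");cv2.imwrite("pics/w5.png",p[:,:,::-1])
E
```

```text
pos [ 0.4957 -0.2307  0.2561] shift mm [   6.4 -332.  -263.6] roll 0 jaw -73.3 t 6.6
```

View pics/w5.png

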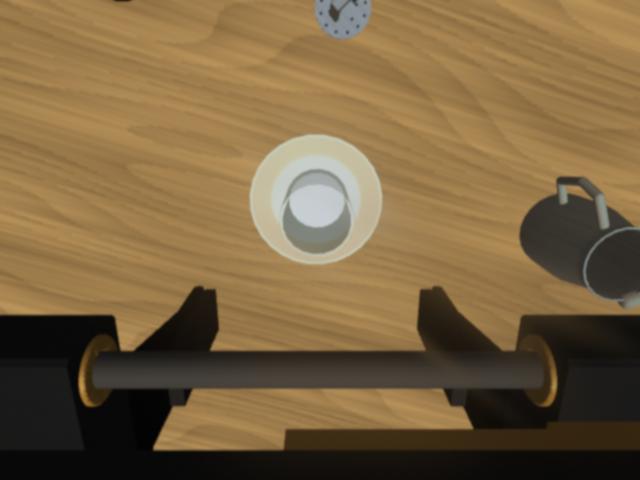

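The glass is standing: rim centre (317,219), inner base (317,205), saucer rim centre (316,199).

```bash
python3 - <<'E'
from h import *
for uv,z in(((317,219),.091),((317,206),.012),((316,199),.016)):print(hit("wrist",uv,z))
shift((.653,.163,.25))
E
```

```text
[ 0.4948081 -0.233372   0.091    ]
[ 0.48801273 -0.23586238  0.012     ]
[ 0.49547314 -0.2325655   0.016     ]
pos [ 0.4987 -0.2319  0.2629] shift mm [  12.5 -334.1 -261. ] roll 0 jaw -73.3 t 6.65
```

Call:
jog_arm(claw=[87, 87, 87, 87, 87], xyz=[[0, -332, -264], [0, -332, -264], [0, -332, -264], [0, -332, -264], [0, -332, -264]], roll=[0, 0, 0, 0, 0])

```text
time: 7.15
position: [0.5905, 0.0022, 0.2593]
tool_rot: [2.073, 0.295, -2.053]
ft_force: [0.2, -0.7, 0.2]
grip_width: 1.0
```

Call:
jog_arm(claw=[87, 87, 87, 87, 87], xyz=[[0, -136, -106], [30, -136, -106], [60, -136, -106], [90, -136, -106], [90, -136, -106]], roll=[0, 0, 0, 0, 0])

```text
time: 7.65
position: [0.6512, 0.1666, 0.1644]
tool_rot: [2.063, 0.303, -2.058]
ft_force: [-0.2, 0.7, -0.0]
grip_width: 1.0
```

Call:
jog_arm(claw=[87, 87, 87], xyz=[[0, 0, 0], [0, 0, 0], [0, 0, 0]], roll=[0, 0, 0])

```text
time: 7.95
position: [0.6523, 0.165, 0.1666]
tool_rot: [2.067, 0.3, -2.056]
ft_force: [0.1, -1.0, 0.8]
grip_width: 1.001
```

```bash
python3 - <<'E'
from h import *
shift((.653,.163,.014))
p,d=get_image("wrist");cv2.imwrite("pics/w6.png",p[:,:,::-1])
E
```

```text
pos [0.6523 0.165  0.1666] shift mm [152.7   1.2   0.6] roll 0 jaw -73.1 t 7.95
```

View pics/w6.png

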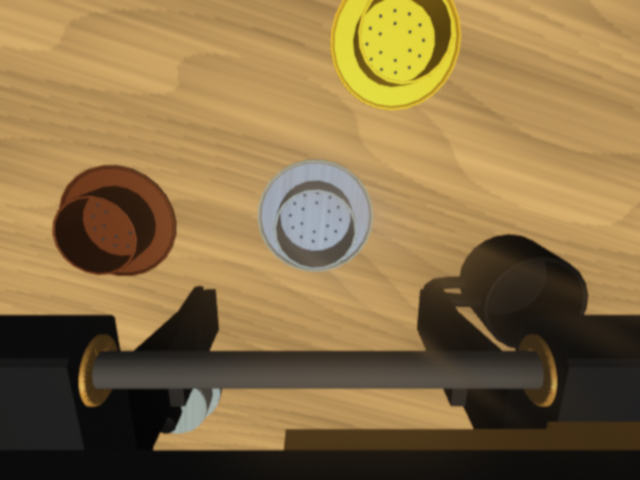

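The steel filter's brim is centred at (315,215) between the fingers. Brown (115,220) and yellow (396,45) are clear of it, and the cup handle at (445,292) is to the right.

```bash
python3 - <<'E'
from h import *
c=hit("wrist",(315.5,215.5),.006);print(c);shift((c[0],c[1],.014))
E
```

```text
[0.653362   0.16630639 0.006     ]
pos [0.6524 0.1649 0.1667] shift mm [152.7  -2.   -0.6] roll 0 jaw -73.2 t 8.0
```

Call:
jog_arm(claw=[87, 87, 87, 87, 87], xyz=[[40, -1, 0], [80, -1, 0], [115, -1, 0], [130, -1, 0], [130, -1, 0]], roll=[0, 0, 0, 0, 0])

```text
time: 8.5
position: [0.6522, 0.1638, 0.0355]
tool_rot: [2.065, 0.298, -2.059]
ft_force: [-0.2, -0.8, 0.2]
grip_width: 0.999
```

```bash
python3 - <<'E'
from h import *
shift((.653,.165,.014))
E
```

```text
pos [0.6522 0.1638 0.0355] shift mm [21.5 -1.1 -1.1] roll 0 jaw -73.2 t 8.5
```

Call:
jog_arm(claw=[87, 87, 87, 87], xyz=[[10, -1, -1], [21, -1, -1], [21, -1, -1], [21, -1, -1]], roll=[0, 0, 0, 0])

```text
time: 8.9
position: [0.6531, 0.165, 0.0149]
tool_rot: [2.065, 0.298, -2.058]
ft_force: [0.2, -0.8, 0.7]
grip_width: 0.998
```

Call:
jog_arm(claw=[45, 45, 45, 45, 45], xyz=[[0, 0, 0], [0, 0, 0], [0, 0, 0], [0, 0, 0], [0, 0, 0]], roll=[0, 0, 0, 0, 0])

```text
time: 9.4
position: [0.6532, 0.1652, 0.0151]
tool_rot: [2.066, 0.298, -2.058]
ft_force: [-0.3, 0.4, 0.9]
grip_width: 0.692
```

Call:
jog_arm(claw=[45, 45, 45, 45, 45], xyz=[[-20, 0, 0], [-60, 0, 0], [-110, 0, 0], [-160, 0, 0], [-200, 0, 0]], roll=[0, 0, 0, 0, 0])

```text
time: 9.9
position: [0.6526, 0.1665, 0.2183]
tool_rot: [2.068, 0.298, -2.056]
ft_force: [0.1, -0.7, -0.7]
grip_width: 0.69
```

```bash
python3 - <<'E'
from h import *
shift((.492,-.2315,.20))
E
```

```text
pos [0.6526 0.1665 0.2183] shift mm [ 19.  334.6 268.8] roll 0 jaw -73.2 t 9.9
```

Call:
jog_arm(claw=[45, 45, 45, 45, 45], xyz=[[0, 335, 269], [0, 335, 269], [0, 335, 269], [0, 335, 269], [0, 335, 269]], roll=[0, 0, 0, 0, 0])

```text
time: 10.4
position: [0.5576, -0.0674, 0.2173]
tool_rot: [2.068, 0.298, -2.056]
ft_force: [0.9, -0.8, -0.8]
grip_width: 0.694
```

Call:
jog_arm(claw=[45, 45, 45, 45, 45], xyz=[[0, 145, 116], [0, 145, 116], [0, 145, 116], [0, 145, 116], [0, 145, 116]], roll=[0, 0, 0, 0, 0])

```text
time: 10.9
position: [0.4847, -0.2472, 0.2172]
tool_rot: [2.07, 0.284, -2.064]
ft_force: [0.3, -0.3, -0.8]
grip_width: 0.696
```

```bash
python3 - <<'E'
from h import *
shift((.492,-.2315,.15))
E
```

```text
pos [ 0.4847 -0.2472  0.2172] shift mm [ 67.1 -13.6 -11.3] roll 0 jaw -73.9 t 10.9
```

Call:
jog_arm(claw=[45, 45, 45, 45, 45], xyz=[[0, -14, -11], [30, -14, -11], [60, -14, -11], [65, -14, -11], [65, -14, -11]], roll=[0, 0, 0, 0, 0])

```text
time: 11.4
position: [0.491, -0.2304, 0.1514]
tool_rot: [2.069, 0.287, -2.066]
ft_force: [0.9, 0.4, -0.5]
grip_width: 0.689
```

Call:
jog_arm(claw=[45, 45, 45], xyz=[[0, 0, 0], [0, 0, 0], [0, 0, 0]], roll=[0, 0, 0])

```text
time: 11.7
position: [0.4918, -0.2307, 0.1527]
tool_rot: [2.07, 0.285, -2.063]
ft_force: [-0.4, -0.3, 0.1]
grip_width: 0.692
```

```bash
python3 - <<'E'
from h import *
shift((.492,-.2315,.101))
p,d=get_image("wrist");cv2.imwrite("pics/w7.png",p[:,:,::-1])
p,d=get_image("side");cv2.imwrite("pics/side7.png",cv2.resize(p[140:240,330:430,::-1],None,fx=5,fy=5,interpolation=2))
E
```

```text
pos [ 0.4918 -0.2307  0.1527] shift mm [51.7  0.4  0.2] roll 0 jaw -73.8 t 11.7
```

View pics/w7.png

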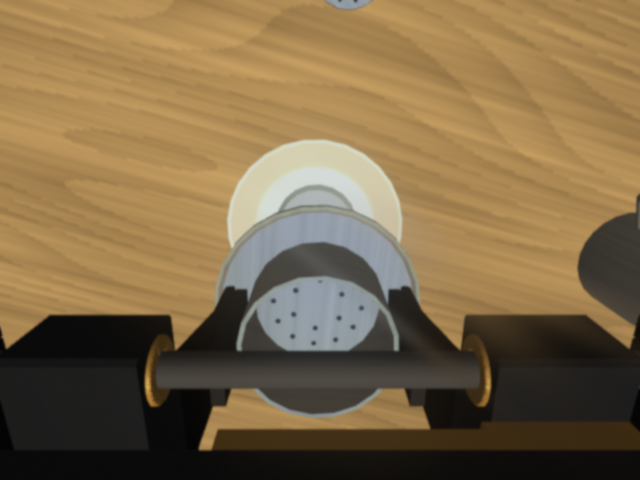

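```bash
python3 - <<'E'
from h import *
s=get_state()["position"];print(hit("wrist",(318,346),.1826)-s, hit("wrist",(315,223),.016))
E
```

```text
[0.00187293 0.00103435 0.03035601] [ 0.49251015 -0.22914843  0.016     ]
```

Call:
jog_arm(claw=[45, 45, 45, 45, 45], xyz=[[15, 0, 0], [30, 0, 0], [40, 0, 0], [44, 0, 0], [44, 0, 0]], roll=[0, 0, 0, 0, 0])

```text
time: 12.3
position: [0.4909, -0.2306, 0.1069]
tool_rot: [2.068, 0.288, -2.067]
ft_force: [0.7, -0.7, -1.5]
grip_width: 0.692
```

```bash
python3 - <<'E'
from h import *
shift((.4915,-.231,.101))
E
```

```text
pos [ 0.4909 -0.2306  0.1069] shift mm [ 5.9  0.5 -0.4] roll 0 jaw -73.8 t 12.3
```

Call:
jog_arm(claw=[45, 45, 45, 45, 45], xyz=[[2, 0, 0], [4, 0, 0], [6, 0, 0], [6, 0, 0], [6, 0, 0]], roll=[0, 0, 0, 0, 0])

```text
time: 12.8
position: [0.4911, -0.2307, 0.1011]
tool_rot: [2.068, 0.287, -2.066]
ft_force: [0.0, 0.1, -0.8]
grip_width: 0.692
```

Call:
jog_arm(claw=[45, 45, 45, 45], xyz=[[1, 0, 0], [2, 0, 0], [2, 0, 0], [2, 0, 0]], roll=[0, 0, 0, 0])

```text
time: 13.2
position: [0.4915, -0.2307, 0.101]
tool_rot: [2.068, 0.286, -2.065]
ft_force: [-4.1, 2.0, 10.8]
grip_width: 0.69
```

Seated, with firm contact at the expected height. Releasing.

Call:
jog_arm(claw=[45, 64, 70, 87, 87], xyz=[[-1, 0, 0], [-1, 0, 0], [-1, 0, 0], [-1, 0, 0], [-1, 0, 0]], roll=[0, 0, 0, 0, 0])

```text
time: 13.7
position: [0.4914, -0.2306, 0.1018]
tool_rot: [2.068, 0.287, -2.066]
ft_force: [0.6, -0.2, 0.2]
grip_width: 0.909
```

Call:
jog_arm(claw=[87, 87, 87, 87, 87], xyz=[[0, 0, 0], [-15, 0, 0], [-50, 0, 0], [-100, 0, 0], [-100, 0, 0]], roll=[0, 0, 0, 0, 0])

```text
time: 14.2
position: [0.4955, -0.2312, 0.21]
tool_rot: [2.076, 0.278, -2.051]
ft_force: [0.3, -0.4, -0.1]
grip_width: 0.998
```

Call:
jog_arm(claw=[87, 87, 87], xyz=[[0, 0, 0], [0, 0, 0], [0, 0, 0]], roll=[0, 0, 0])

```text
time: 14.5
position: [0.495, -0.231, 0.2093]
tool_rot: [2.075, 0.279, -2.052]
ft_force: [0.1, -0.1, 0.3]
grip_width: 0.997
```

```bash
python3 - <<'E'
from h import *
shift((.662,-.204,.2),69.3)
p,d=get_image("wrist");cv2.imwrite("pics/w8.png",p[:,:,::-1])
E
```

```text
pos [ 0.495  -0.231   0.2093] shift mm [  11.1   20.5 -167.8] roll 36.9 jaw -73.8 t 14.5
```

View pics/w8.png

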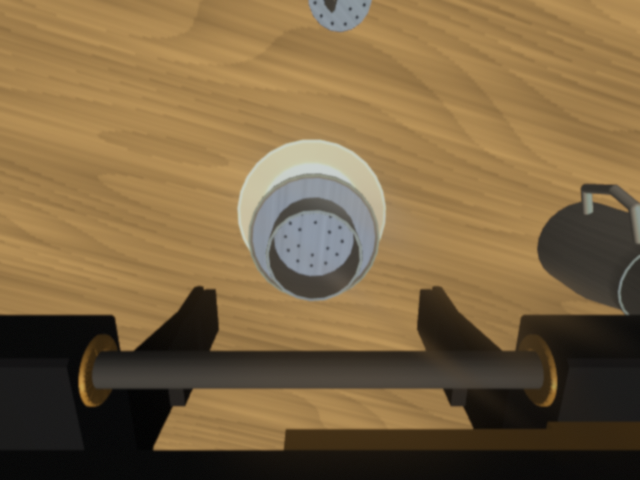

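The filter sits level on the glass: brim centre (314,236), rim centre (314,253), saucer rim around (312,213).

```bash
python3 - <<'E'
from h import *
for uv,z in(((314.5,236.5),.092),((314,253),.131),((312,213),.016)):print(hit("wrist",uv,z))
E
```

```text
[ 0.49250948 -0.2308493   0.092     ]
[ 0.49375431 -0.22983969  0.131     ]
[ 0.49028883 -0.22985525  0.016     ]
```

Call:
jog_arm(claw=[40, 40, 40, 40, 40], xyz=[[10, 20, -168], [10, 20, -168], [10, 20, -168], [10, 20, -168], [10, 20, -168]], roll=[8, 16, 24, 32, 37])

```text
time: 15.05
position: [0.6638, -0.2005, 0.1973]
tool_rot: [-2.037, 0.379, 2.014]
ft_force: [0.1, -0.9, -1.3]
grip_width: 0.63
```

Call:
jog_arm(claw=[40, 40, 40], xyz=[[0, 0, 0], [0, 0, 0], [0, 0, 0]], roll=[0, 0, 0])

```text
time: 15.35
position: [0.6632, -0.2007, 0.1967]
tool_rot: [-2.036, 0.378, 2.016]
ft_force: [-0.2, 0.1, -0.2]
grip_width: 0.471
```

```bash
python3 - <<'E'
from h import *
shift((.662,-.204,.034),69.3)
p,d=get_image("wrist");cv2.imwrite("pics/w9.png",p[:,:,::-1])
E
```

```text
pos [ 0.6632 -0.2007  0.1967] shift mm [162.7   2.7   1.7] roll -0.1 jaw -110.8 t 15.35
```

View pics/w9.png

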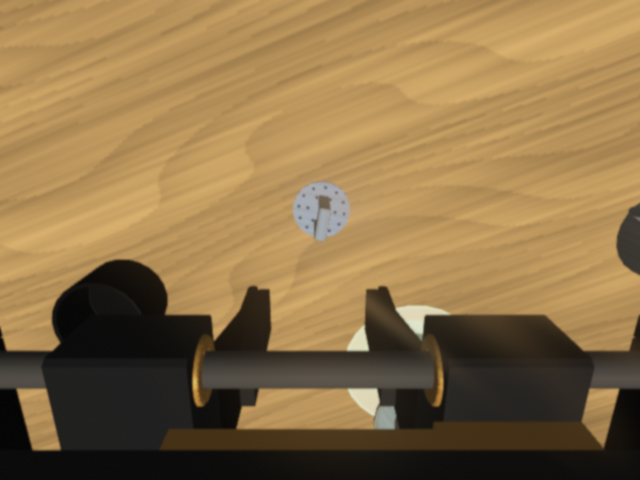

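The press disc is at (321,209), with the loop top from about (323,208) to (320,240). One enlarged crop will give the loop angle.

```bash
python3 - <<'E'
import cv2
a=cv2.imread("pics/w9.png")[175:250,280:365];cv2.imwrite("pics/w9c.png",cv2.resize(a,None,fx=8,fy=8,interpolation=cv2.INTER_CUBIC))
E
```

```text
(no output)
```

View pics/w9c.png

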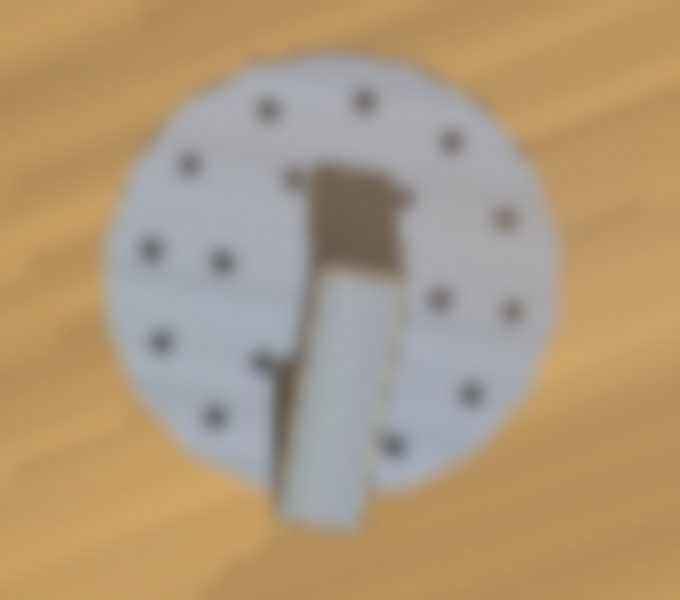

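Loop top ends are at crop (361,268) and (322,525), and the disc centre is at (333,272).

```bash
python3 - <<'E'
from h import *
f=lambda u,v:(280+(u-3.5)/8,175+(v-3.5)/8)
a=hit("wrist",f(361,268),.056);b=hit("wrist",f(322,525),.056);d=hit("wrist",f(333,272),.006)
print(a,b,(a+b)/2,d); ang=np.degrees(np.arctan2(*(a-b)[1::-1]));print(ang+90, np.linalg.norm(a-b))
c=(a+b)/2; shift((c[0],c[1],.034),ang+90)
E
```

```text
[ 0.67312642 -0.21034873  0.056     ] [ 0.65089951 -0.1980441   0.056     ] [ 0.66201296 -0.20419642  0.056     ] [ 0.66256045 -0.20426546  0.006     ]
61.03146250439339 0.02540549837022298
pos [ 0.6633 -0.2009  0.1972] shift mm [163.2   2.7   1.8] roll 8.2 jaw -110.8 t 15.4
```

Call:
jog_arm(claw=[40, 40, 40, 40, 40], xyz=[[40, 3, 2], [80, 3, 2], [115, 3, 2], [125, 3, 2], [125, 3, 2]], roll=[4, 8, 8, 8, 8])

```text
time: 15.9
position: [0.6601, -0.2042, 0.0709]
tool_rot: [-1.95, 0.505, 1.934]
ft_force: [-0.2, 0.1, 1.2]
grip_width: 0.461
```

```bash
python3 - <<'E'
from h import *
shift((.6622,-.2043,.034),61)
E
```

```text
pos [ 0.6601 -0.2042  0.0709] shift mm [36.9 -1.1 -1.6] roll 0.2 jaw -118.8 t 15.9
```

Call:
jog_arm(claw=[40, 40, 40, 40, 40], xyz=[[15, -1, -2], [30, -1, -2], [37, -1, -2], [37, -1, -2], [37, -1, -2]], roll=[0, 0, 0, 0, 0])

```text
time: 16.4
position: [0.6628, -0.2046, 0.034]
tool_rot: [-1.95, 0.505, 1.934]
ft_force: [-0.2, 0.8, 0.2]
grip_width: 0.46
```

Call:
jog_arm(claw=[0, 0, 0, 0, 0], xyz=[[0, 0, 0], [0, 0, 0], [0, 0, 0], [0, 0, 0], [0, 0, 0]], roll=[0, 0, 0, 0, 0])

```text
time: 16.9
position: [0.6628, -0.2046, 0.0342]
tool_rot: [-1.95, 0.505, 1.934]
ft_force: [-0.4, -1.0, -0.2]
grip_width: 0.099
```

Call:
jog_arm(claw=[0, 0, 0, 0, 0], xyz=[[0, 0, 0], [-20, 0, 0], [-60, 0, 0], [-110, 0, 0], [-160, 0, 0]], roll=[0, 0, 0, 0, 0])

```text
time: 17.4
position: [0.6611, -0.2031, 0.1952]
tool_rot: [-1.949, 0.504, 1.935]
ft_force: [1.7, -0.0, -0.4]
grip_width: 0.106
```

```bash
python3 - <<'E'
from h import *
shift((.493,-.2305,.19))
E
```

```text
pos [ 0.6611 -0.2031  0.1952] shift mm [  4.6 104.9 134.2] roll 0 jaw -118.8 t 17.4
```

Call:
jog_arm(claw=[0, 0, 0, 0, 0], xyz=[[0, 105, 134], [0, 105, 134], [0, 105, 134], [0, 105, 134], [0, 105, 134]], roll=[0, 0, 0, 0, 0])

```text
time: 17.9
position: [0.4899, -0.2325, 0.1949]
tool_rot: [-1.946, 0.511, 1.934]
ft_force: [0.3, 0.1, -0.7]
grip_width: 0.104
```

```bash
python3 - <<'E'
from h import *
shift((.493,-.2303,.18))
E
```

```text
pos [ 0.4899 -0.2325  0.1949] shift mm [14.9 -3.5 -1.6] roll 0 jaw -119.0 t 17.9
```

Call:
jog_arm(claw=[0, 0, 0, 0, 0], xyz=[[5, -3, -2], [13, -3, -2], [13, -3, -2], [13, -3, -2], [13, -3, -2]], roll=[0, 0, 0, 0, 0])

```text
time: 18.4
position: [0.4937, -0.2306, 0.1816]
tool_rot: [-1.946, 0.509, 1.935]
ft_force: [0.1, -0.7, -0.6]
grip_width: 0.105
```

```bash
python3 - <<'E'
from h import *
shift((.493,-.2303,.134))
p,d=get_image("wrist");a=p[130:420,180:460,::-1];cv2.imwrite("pics/w10.png",cv2.resize(a,None,fx=2,fy=2,interpolation=2))
E
```

```text
pos [ 0.4937 -0.2306  0.1816] shift mm [47.6 -0.2  1. ] roll 0 jaw -119.0 t 18.4
```

View pics/w10.png

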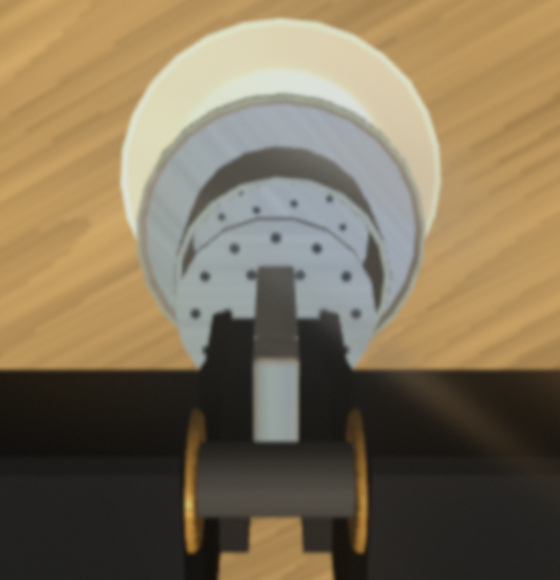

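```bash
python3 - <<'E'
from h import *
s=get_state();M=R.from_rotvec(s["tool_rot"]).as_matrix();print(s["position"])
for n,u,v,z,r in(("press",277,217,.1536,25),("rim",283.5,177,.131,30),("brim",280.5,94,.093,46),("saucer",280.5,18,.022-.006,66)):
    h=(M.T@(hit("wrist",(180+u/2,130+v/2),z)-s["position"]))*1000; h[2]+=r; print(n,h.round(1))
E
```

```text
[ 0.4935827  -0.23074321  0.1818052 ]
press [28.4 -0.3  1.6]
rim [51.   1.5  2.8]
brim [89.1  0.9  3.1]
saucer [166.3   1.4   6.7]
```

Call:
jog_arm(claw=[0, 0, 0, 0], xyz=[[5, 1, 1], [12, 1, 1], [12, 1, 1], [12, 1, 1]], roll=[0, 0, 0, 0])

```text
time: 18.85
position: [0.492, -0.2312, 0.1694]
tool_rot: [-1.945, 0.51, 1.935]
ft_force: [0.8, 0.3, -1.0]
grip_width: 0.101
```

```bash
python3 - <<'E'
from h import *
shift((.493,-.2312,.130))
E
```

```text
pos [ 0.492  -0.2312  0.1694] shift mm [39.4 -0.7 -0.6] roll 0 jaw -119.0 t 18.85
```

Call:
jog_arm(claw=[0, 0, 0, 0], xyz=[[4, 0, 0], [8, 0, 0], [12, 0, 0], [12, 0, 0]], roll=[0, 0, 0, 0])

```text
time: 19.25
position: [0.4916, -0.2311, 0.1566]
tool_rot: [-1.944, 0.509, 1.936]
ft_force: [-0.4, -0.0, -0.8]
grip_width: 0.103
```

Call:
jog_arm(claw=[0, 0, 0, 0, 0], xyz=[[6, 0, 0], [12, 0, 0], [18, 0, 0], [24, 0, 0], [24, 0, 0]], roll=[0, 0, 0, 0, 0])

```text
time: 19.75
position: [0.4908, -0.2309, 0.1313]
tool_rot: [-1.942, 0.509, 1.938]
ft_force: [0.7, 1.2, 0.7]
grip_width: 0.102
```

Call:
jog_arm(claw=[0, 0, 0, 0, 0], xyz=[[2, 0, 0], [4, 0, 0], [5, 0, 0], [5, 0, 0], [5, 0, 0]], roll=[0, 0, 0, 0, 0])

```text
time: 20.25
position: [0.4912, -0.2312, 0.127]
tool_rot: [-1.943, 0.509, 1.938]
ft_force: [-1.7, -0.1, 4.9]
grip_width: 0.102
```

On the floor: contact came at the expected height. I'll open just a little and withdraw.

Call:
jog_arm(claw=[12, 16, 16, 16, 16], xyz=[[0, 0, 0], [0, 0, 0], [0, 0, 0], [0, 0, 0], [0, 0, 0]], roll=[0, 0, 0, 0, 0])

```text
time: 20.75
position: [0.4911, -0.2311, 0.1268]
tool_rot: [-1.942, 0.509, 1.938]
ft_force: [0.8, 0.6, 0.8]
grip_width: 0.18
```

Call:
jog_arm(claw=[16, 16, 16, 16, 16], xyz=[[-5, 0, 0], [-15, 0, 0], [-35, 0, 0], [-75, 0, 0], [-110, 0, 0]], roll=[0, 0, 0, 0, 0])

```text
time: 21.25
position: [0.4911, -0.2302, 0.2391]
tool_rot: [-1.943, 0.509, 1.937]
ft_force: [-0.1, -0.2, 0.6]
grip_width: 0.185
```

Call:
jog_arm(claw=[40, 40, 40], xyz=[[0, 0, 0], [0, 0, 0], [0, 0, 0]], roll=[0, 0, 0])

```text
time: 21.55
position: [0.4905, -0.23, 0.2384]
tool_rot: [-1.942, 0.509, 1.938]
ft_force: [-0.2, 0.2, -1.2]
grip_width: 0.377
```

```bash
python3 - <<'E'
from h import *
shift((.4615,.235,.24),106.6)
p,d=get_image("wrist");cv2.imwrite("pics/w11.png",p[:,:,::-1])
# depth-based check: points in world near filter
K=camera_info("wrist")["intrinsics"];T=camera_info("wrist")["tool_from_camera"];s=get_state();M=R.from_rotvec(s["tool_rot"]).as_matrix()
v,u=np.nonzero(d>0);z=d[v,u];X=np.stack([(u-K[0,2])/K[0,0]*z,(v-K[1,2])/K[1,1]*z,z],1)@T[:3,:3].T+T[:3,3]
W=X@M.T+s["position"]
m=np.hypot(W[:,0]-.492,W[:,1]+.231)<.05
W=W[m]
for lo,hi in((.089,.096),(.096,.102),(.127,.135),(.143,.153)):
    q=W[(W[:,2]>lo)&(W[:,2]<hi)];print(lo,len(q),q.mean(0).round(4) if len(q) else '',((q.min(0)+q.max(0))/2).round(4) if len(q) else '')
E
```

```text
pos [ 0.4905 -0.23    0.2384] shift mm [  -4.9 -392.6  250.8] roll -45.6 jaw -119.0 t 21.55
0.089 5011 [ 0.5016 -0.2364  0.0922] [ 0.491  -0.2305  0.0925]
0.096 2822 [ 0.4906 -0.2302  0.0978] [ 0.4952 -0.2316  0.099 ]
0.127 921 [ 0.4914 -0.2307  0.1294] [ 0.491  -0.2305  0.1309]
0.143 560 [ 0.4907 -0.23    0.1474] [ 0.4898 -0.2297  0.1462]
```

Depth check: filter axis (0.491,-0.2305), rim 0.131 and press disc top about 0.098, all as wanted. Now the lid.

Call:
jog_arm(claw=[45, 45, 45, 45, 45], xyz=[[0, -393, 251], [0, -393, 251], [0, -393, 251], [0, -393, 251], [0, -393, 251]], roll=[-8, -16, -24, -32, -40])

```text
time: 22.1
position: [0.4739, 0.0211, 0.2356]
tool_rot: [2.111, 0.202, -2.118]
ft_force: [1.0, 0.4, 0.4]
grip_width: 0.513
```

```bash
python3 - <<'E'
from h import *
shift((.4615,.235,.20),106.6);print(get_state()["joint_positions"].round(2))
E
```

```text
pos [0.4739 0.0211 0.2356] shift mm [  34.2 -212.4  -29.9] roll -5.3 jaw -78.7 t 22.1
[ 0.61 -0.04 -0.69  1.83 -0.02  1.35 -1.45]
```

Call:
jog_arm(claw=[45, 45, 45, 45, 45], xyz=[[0, -212, -30], [10, -212, -30], [20, -212, -30], [34, -212, -30], [34, -212, -30]], roll=[0, 0, 0, 0, 0])

```text
time: 22.6
position: [0.4587, 0.2393, 0.1983]
tool_rot: [2.105, 0.211, -2.119]
ft_force: [-0.2, -0.9, 0.5]
grip_width: 0.518
```

Call:
jog_arm(claw=[45, 45, 45], xyz=[[0, 0, 0], [0, 0, 0], [0, 0, 0]], roll=[0, 0, 0])

```text
time: 22.9
position: [0.4592, 0.2374, 0.1981]
tool_rot: [2.105, 0.208, -2.12]
ft_force: [0.2, 0.2, -0.1]
grip_width: 0.518
```

```bash
cat >> h.py <<'E'
def cloud():
    s=get_state(); p,d=get_image("wrist"); c=camera_info("wrist");K=c["intrinsics"];T=c["tool_from_camera"];M=R.from_rotvec(s["tool_rot"]).as_matrix()
    v,u=np.nonzero(d>0);z=d[v,u];X=np.stack([(u-K[0,2])/K[0,0]*z,(v-K[1,2])/K[1,1]*z,z],1)@T[:3,:3].T+T[:3,3]
    return X@M.T+s["position"],p
def bands(W,c,r,bs):
    W=W[np.hypot(W[:,0]-c[0],W[:,1]-c[1])<r]
    for lo,hi in bs:
        q=W[(W[:,2]>lo)&(W[:,2]<hi)]
        if len(q):print(lo,hi,len(q),"mean",q.mean(0).round(4),"bbox mid",((q.min(0)+q.max(0))/2).round(4))
E
python3 - <<'E'
from h import *
W,p=cloud()
bands(W,(.4615,.235),.05,((.005,.016),(.028,.033),(.05,.056)))
shift((.4615,.235,.036))
E
```

```text
0.005 0.016 1299 mean [0.4757 0.2398 0.0093] bbox mid [0.4622 0.2365 0.0105]
0.028 0.033 3167 mean [0.4631 0.2368 0.0301] bbox mid [0.4616 0.2365 0.0305]
0.05 0.056 385 mean [0.4621 0.2365 0.052 ] bbox mid [0.4619 0.2364 0.052 ]
pos [0.4595 0.2373 0.1984] shift mm [162.4   1.9  -2.6] roll 0 jaw -78.5 t 22.95
```

Call:
jog_arm(claw=[45, 45, 45, 45, 45], xyz=[[40, 1, -2], [80, 1, -2], [120, 1, -2], [130, 1, -2], [130, 1, -2]], roll=[0, 0, 0, 0, 0])

```text
time: 23.45
position: [0.4605, 0.2345, 0.0676]
tool_rot: [2.105, 0.205, -2.123]
ft_force: [-0.1, -1.3, -0.5]
grip_width: 0.518
```

```bash
python3 - <<'E'
from h import *
shift((.4619,.2365,.036))
E
```

```text
pos [0.4605 0.2345 0.0676] shift mm [31.6 -1.9 -2.1] roll 0 jaw -78.6 t 23.45
```

Call:
jog_arm(claw=[45, 45, 45, 45, 45], xyz=[[10, -2, -2], [20, -2, -2], [31, -2, -2], [31, -2, -2], [31, -2, -2]], roll=[0, 0, 0, 0, 0])

```text
time: 23.95
position: [0.4617, 0.2367, 0.0365]
tool_rot: [2.104, 0.205, -2.124]
ft_force: [0.2, 0.1, 0.1]
grip_width: 0.514
```

Call:
jog_arm(claw=[5, 5, 5, 5, 5], xyz=[[0, 0, 0], [0, 0, 0], [0, 0, 0], [0, 0, 0], [0, 0, 0]], roll=[0, 0, 0, 0, 0])

```text
time: 24.45
position: [0.4618, 0.2367, 0.0367]
tool_rot: [2.104, 0.205, -2.123]
ft_force: [-0.1, -0.3, 0.9]
grip_width: 0.199
```

Call:
jog_arm(claw=[5, 5, 5, 5, 5], xyz=[[0, 0, 0], [-20, 0, 0], [-60, 0, 0], [-110, 0, 0], [-170, 0, 0]], roll=[0, 0, 0, 0, 0])

```text
time: 24.95
position: [0.4624, 0.2377, 0.1979]
tool_rot: [2.103, 0.205, -2.124]
ft_force: [1.3, 0.2, -0.4]
grip_width: 0.197
```

```bash
python3 - <<'E'
from h import *
shift((.491,-.2305,.22))
W,p=cloud();s=get_state()["position"]
bands(W-s,(0,0),.05,((-.04,-.015),(-.012,0.003),(.01,.025)))
E
```

```text
pos [0.4624 0.2377 0.1979] shift mm [-18.9 464.7  65.1] roll 0 jaw -78.6 t 24.95
-0.04 -0.015 7831 mean [ 0.0125  0.0009 -0.026 ] bbox mid [ 0.0009 -0.0026 -0.0275]
-0.012 0.003 1281 mean [ 0.0041 -0.0008 -0.0031] bbox mid [-0.0017 -0.0002 -0.0044]
0.01 0.025 1317 mean [ 0.0055 -0.0003  0.0175] bbox mid [ 0.0005 -0.      0.0175]
```

Call:
jog_arm(claw=[5, 5, 5, 5, 5], xyz=[[-20, 465, 65], [-20, 465, 65], [-20, 465, 65], [-20, 465, 65], [-20, 465, 65]], roll=[0, 0, 0, 0, 0])

```text
time: 25.5
position: [0.4801, -0.0131, 0.2137]
tool_rot: [2.118, 0.207, -2.11]
ft_force: [1.3, 0.4, -0.3]
grip_width: 0.204
```

```bash
python3 - <<'E'
from h import *
shift((.491,-.2305,.22))
E
```

```text
pos [ 0.4801 -0.0131  0.2137] shift mm [ -5.4 215.3  32.5] roll 0 jaw -78.5 t 25.5
```

Call:
jog_arm(claw=[5, 5, 5, 5, 5], xyz=[[-6, 50, 7], [-6, 100, 15], [-6, 150, 22], [-6, 200, 30], [-6, 212, 32]], roll=[0, 0, 0, 0, 0])

```text
time: 26.0
position: [0.4892, -0.2339, 0.2197]
tool_rot: [2.12, 0.197, -2.115]
ft_force: [-0.1, -1.2, -0.7]
grip_width: 0.199
```

Call:
jog_arm(claw=[5, 5, 5], xyz=[[0, 0, 0], [0, 0, 0], [0, 0, 0]], roll=[0, 0, 0])

```text
time: 26.3
position: [0.4896, -0.2314, 0.2196]
tool_rot: [2.119, 0.201, -2.114]
ft_force: [-0.5, 0.8, -0.4]
grip_width: 0.199
```

```bash
python3 - <<'E'
from h import *
shift((.491,-.2305,.18))
W,p=cloud();s=get_state()["position"]
bands(W-s,(0,0),.05,((-.028,-.022),(-.009,0.003),(.01,.025)))
bands(W,(.491,-.2305),.05,((.089,.096),))
E
```

```text
pos [ 0.4896 -0.2314  0.2196] shift mm [39.6 -0.9 -1.5] roll 0 jaw -78.8 t 26.3
-0.028 -0.022 2644 mean [ 0.0202  0.0038 -0.0269] bbox mid [ 0.0079  0.0005 -0.025 ]
-0.009 0.003 5880 mean [ 0.0115  0.0027 -0.0061] bbox mid [ 0.0016  0.0004 -0.003 ]
0.01 0.025 2679 mean [0.0042 0.0014 0.0163] bbox mid [0.0024 0.0028 0.0175]
0.089 0.096 4227 mean [ 0.5134 -0.2262  0.0926] bbox mid [ 0.5041 -0.2308  0.0929]
```

Call:
jog_arm(claw=[5, 5, 5, 5, 5], xyz=[[10, -1, -1], [25, -1, -1], [40, -1, -1], [50, -1, -1], [50, -1, -1]], roll=[0, 0, 0, 0, 0])

```text
time: 26.85
position: [0.4892, -0.2299, 0.1672]
tool_rot: [2.116, 0.204, -2.118]
ft_force: [-0.2, -0.0, 0.2]
grip_width: 0.194
```

```bash
python3 - <<'E'
from h import *
shift((.491,-.2305,.1597))
W,p=cloud()
bands(W,(.491,-.2305),.055,((.089,.096),(.14,.146)))
q=W[(np.hypot(W[:,0]-.491,W[:,1]+.2305)<.055)&(W[:,2]>.089)&(W[:,2]<.096)];print(q.max(0),q.min(0))
cv2.imwrite("pics/w12.png",p[:,:,::-1])
E
```

```text
pos [ 0.4892 -0.2299  0.1672] shift mm [ 7.5  0.9 -1.7] roll 0 jaw -78.8 t 26.85
0.089 0.096 5576 mean [ 0.5155 -0.2277  0.0926] bbox mid [ 0.5046 -0.2307  0.0929]
0.14 0.146 1599 mean [ 0.5107 -0.2253  0.1412] bbox mid [ 0.4979 -0.2292  0.143 ]
[ 0.53738699 -0.18482061  0.09599136] [ 0.47179886 -0.27651223  0.08973283]
```

View pics/w12.png

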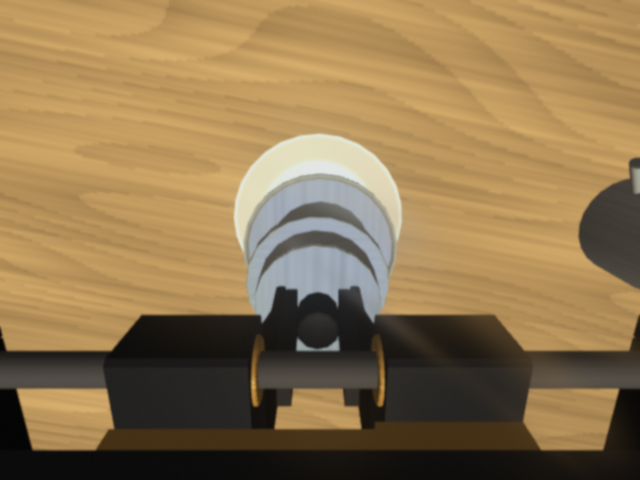

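The lid is held level just above the rim (brim centre x about 320, lid about 318). I'll correct by +1/-2 mm and lower it.

Call:
jog_arm(claw=[5, 5, 5, 5, 5], xyz=[[-2, 1, -2], [-1, 1, -2], [2, 1, -2], [4, 1, -2], [4, 1, -2]], roll=[0, 0, 0, 0, 0])

```text
time: 27.4
position: [0.4918, -0.2308, 0.1642]
tool_rot: [2.117, 0.203, -2.117]
ft_force: [-0.3, 0.3, -1.3]
grip_width: 0.201
```

Call:
jog_arm(claw=[5, 5, 5, 5, 5], xyz=[[2, 0, 0], [4, 0, 0], [6, 0, 0], [6, 0, 0], [6, 0, 0]], roll=[0, 0, 0, 0, 0])

```text
time: 27.9
position: [0.4925, -0.2309, 0.1596]
tool_rot: [2.118, 0.202, -2.115]
ft_force: [-0.9, 0.6, 6.6]
grip_width: 0.205
```

Seated at the expected height (0.1596). Releasing.

Call:
jog_arm(claw=[22, 28, 36, 40, 40], xyz=[[0, 0, 0], [0, 0, 0], [0, 0, 0], [0, 0, 0], [0, 0, 0]], roll=[0, 0, 0, 0, 0])

```text
time: 28.4
position: [0.4923, -0.2309, 0.1594]
tool_rot: [2.117, 0.202, -2.115]
ft_force: [-0.1, 2.0, -0.2]
grip_width: 0.44
```

Call:
jog_arm(claw=[40, 40, 40, 40, 40], xyz=[[-5, 0, 0], [-15, 0, 0], [-40, 0, 0], [-80, 0, 0], [-120, 0, 0]], roll=[0, 0, 0, 0, 0])

```text
time: 28.9
position: [0.4919, -0.2301, 0.2813]
tool_rot: [2.117, 0.203, -2.115]
ft_force: [1.0, -0.7, 0.6]
grip_width: 0.462
```

Call:
jog_arm(claw=[40, 40, 40], xyz=[[0, 0, 0], [0, 0, 0], [0, 0, 0]], roll=[0, 0, 0])

```text
time: 29.2
position: [0.4914, -0.23, 0.2806]
tool_rot: [2.116, 0.203, -2.117]
ft_force: [-0.1, 0.6, 0.2]
grip_width: 0.462
```

```bash
python3 - <<'E'
from h import *
W,p=cloud();cv2.imwrite("pics/w13.png",p[:,:,::-1])
bands(W,(.491,-.2305),.055,((.089,.096),(.128,.135),(.15,.157),(.172,.18)))
print(get_state()["time"],get_state()["position"])
p,d=get_image("side");a=p[110:230,320:440,::-1];cv2.imwrite("pics/end.png",cv2.resize(a,None,fx=4,fy=4,interpolation=2))
E
```

```text
0.089 0.096 2430 mean [ 0.513  -0.2257  0.0927] bbox mid [ 0.4946 -0.2306  0.0926]
0.128 0.135 1499 mean [ 0.5078 -0.227   0.1321] bbox mid [ 0.4948 -0.2306  0.1315]
0.15 0.157 3965 mean [ 0.4941 -0.2302  0.1531] bbox mid [ 0.4927 -0.2304  0.1535]
0.172 0.18 519 mean [ 0.4929 -0.2304  0.1749] bbox mid [ 0.4926 -0.2305  0.1747]
29.25 [ 0.49119619 -0.22988202  0.28007601]
```

```bash
python3 -c "
from bench import order;print(order.close_job())"
```

```text
the job is handed in; nothing more can be done
None
```

I built the drip coffee on the saucer in order (glass, steel filter, press screen, lid), let go of each piece before fetching the next, and handed the job in at about 29 s. The hand-in gave no verdict.

Last checks, from wrist depth and the contact heights when each piece was set down:
- **Glass:** it stands at about (0.492, -0.231), within about 1–2 mm of the saucer's centre by its rim. One reading of its base came out about 7 mm off, which I put down to a misread outline, since the rim and the release pose agreed.
- **Filter:** its axis is at (0.491, -0.2305) with the rim at z 0.131, as intended.
- **Press:** its disc is about 0.5 mm off the filter's axis. It touched down at the floor height.
- **Lid:** it is at (0.4927, -0.2304), so about 1.7 mm off the filter's axis. Its crown is at z 0.1535 (0.154 expected) and its knob top reads about 0.175 (0.176 expected).
- **Arm:** the gripper's tip is about 10 cm above the lid and touching nothing.

**Not confirmed:** I could not view the final side picture because the picture limit was reached. I also did not re-measure the saucer, cup, jug or jar at the end. The only contact forces I saw were the expected ones at each placing.

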